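Clamp the specimen dish under the toggle clamp

TASK

On the grey clamping board, push the white tray with its lidded dish along its guide until it is fully home against the end stop. Then press the clamp's lever down by its ball knob, past its dead point, until it snaps into lock and the rubber foot holds the dish down, and move clear. Push only: do not lift the tray or pick anything up, and leave the other things on the bench and the board where they stand.

Things in the scene. Friction and masses are not known exactly. Their poses are not given: they have to be found in the camera images.
- board: Grey metal clamping board fixed to the bench, 205 x 360 x 12 mm. Origin on the bench surface directly below the clamp, z up. Board x (roughly away from the robot) is the way the tray is pushed home; board y points from the clamp to the tray's guide. The board spans x -130 to +75 and y -160 to +200 mm. The clamp: upright steel plates, x +-19, y -29 to +33 mm, top 90 mm above the bench
- stop (a point): Middle of the guide's end stop, on the face that the tray meets: board (62, 140, 20) mm. The stop's top is 28 mm above the bench. The guide is two dark steel rails along board x, tops 22 mm above the bench, inner faces at board y = 92 and 188 mm
- lid (a point): Centre of the top of the dish's lid, 44 mm above the bench. The dish, 76 mm across and 14 mm tall, is fixed on the middle of the loose tray, a white block 120 (board x) x 92 x 18 mm, 0.2 to 0.4 kg. The face to push, its near end, is 60 mm from here towards board -x, 12 to 30 mm above the bench. It starts 35 to 55 mm short of home, with 2 mm play to each rail, and slides at 1 to 3 N
- home (a point): Point fixed to the board, at board (0, 140, 44) mm, where the dish's lid centre is when the tray is home; against the stop the lid centre reaches board x = +2 mm
- foot: Sprung rubber foot, 24 mm across, on the clamp's hold-down arm, which reaches over the guide (board +y); origin at the centre of its underside. With the lever raised the foot is about 120 mm above the bench and the arm's end about 170 mm; pushing the lever down brings the foot onto the lid at board (0, 140) mm, where it presses with about 2 N once locked
- pivot (a point): Lever's hinge axis, at board (0, -12, 80) mm; the axis is along board x
- knob (a point): Centre of the black ball knob (32 mm across) on the lever's end, 125 mm from the pivot. The lever reaches from the pivot towards board -y. Raised (joint 0) it slopes up at 0.95 rad above level; locked (joint 1.05) it slopes 0.10 rad below level, knob centre 68 mm above the bench
- lever (a joint): Lever angle in rad: 0 fully raised (open), growing as the knob goes down; elevation above level = 0.95 - value. A spring keeps it raised (0 to 0.1) at the start. The dead point is at 0.88: let go before it, the lever springs back up; past it, it snaps by spring to its stop at 1.05 and stays locked. It takes up to about 15 N on the knob, half-way down
- pot: small pale jar with white cap, 36 mm across, 38 mm tall, standing on the board in front of the clamp; a bystander; origin at the centre of its underside, z up
- dropper: amber dropper bottle, 36 mm across, 85 mm tall, behind the clamp; a bystander; origin at the centre of its underside, z up
- petri: flat closed dish, 60 mm across, 16 mm tall, on the bench beyond the lever's end of the board; a bystander; origin at the centre of its underside, z up
- jar: pale jar with red cap, 90 mm across, 150 mm tall, left of the board; a bystander; origin at the centre of its underside, z up
- washer: white wash bottle, 72 mm across, 180 mm tall with a bent spout, right of the board; a bystander; origin at the centre of its underside, z up
- slidecase: flat blue slide case, 150 x 100 x 30 mm, right; a bystander; origin at the centre of its underside, z up
- bowl: green glass bowl, 110 mm across, 50 mm tall, left; a bystander; origin at the centre of its underside, z up
- tray: The same loose tray; origin at the centre of its underside, axes as the board's: x along the guide, z up
Things that resemble listed ones, but are neither listed nor needed, are in the scene too. Leave any purple or red look-alike of the tray alone.

How it is judged:
By the outcome, as a careful person would: the job done as asked, in the order asked, and still so for the second after the job is handed in, with the robot touching nothing.
It also fails if it takes over 48 s, if anything falls off the work surface, if the arm or the gripper's body presses on something with over 40 N, if the wrist force passes 120 N, or if a joint passes its speed limit or range.

ROBOT

A 6-joint arm with a two-finger parallel gripper is mounted at the origin on the work surface. World frame = base frame: x ahead of the robot, y to its left, z up, the work surface at z = 0. Lengths are in m, angles in rad, forces in N, time in s.
With the tool pointing down it reaches from about 0.425 to 0.95 m from the base axis. Payload 3.5 kg.
Tool frame: the origin (TCP) lies midway between the tips of the shut fingers; the grasp point (between the pads) lies 19 mm behind it; z points along the fingers, y is the direction in which the jaws open and shut (so a half turn about z gives the same grasp; the last joint's range is limited). The gripper opens to 85 mm and grips with 20 to 120 N. Pads are 22 mm wide; open, the fingers measure 114 mm over their backs; the gripper's body (76 mm by 85 mm) begins 54 mm behind the grasp point. The pads swing forward as they close: fully open they stand 13 mm farther back than shut.
Start: joints at [-1.268, 0.286, 1.577, -0, 1.279, -0.15], TCP at [0.295, -0.607, 0.231] pointing down, gripper open.
Joint ranges: [-2.77, 2.77], [-0.9, 2.22], [0.21, 2.48], [-1.53, 4.67], [0.24, 2.81], [-2.84, 2.84]. Speed limits (rad/s): [2.79, 2.79, 3.14, 3.14, 3.14, 3.14].

INTERFACE

Orientations are given as a unit quaternion [w, x, y, z].
In Python, from workcell import robot gives the robot as it stands.
- The arm moves only by the shell command python3 -m crank 'ROWS' [OPENING] [FORCE]. ROWS is text: rows parted by semicolons, each of 4 numbers parted by spaces: the shift along the tool's x, y, z in m, then the turn about the tool's z in rad. In form: x y z roll; .... A call has 1 to 5 rows; each row shifts and turns the commanded pose from where the row before left it, along the tool's axes as they then stand; what a row does not reach is not made up. A row lasts 1/8 s, in which the tool goes at most 62.5 mm and 10.7 degrees, less where a joint would pass 70% of its speed; a pose out of reach is approached as far as the arm can. A call with a gripper value outside its range is refused whole. OPENING is the gripper's target within -1 to 1 (shut at 1, half-way at 0, fully open at -1), set as the call begins (- or left out, the last holds). The fingers move at their own pace and stop on an object; FORCE is the grip in N (left out, the last holds). Time passes only in rows, so rows that do not move let the fingers close. It gives the time, the measured TCP pose, the force and the opening at its end, in the units of the state.
- robot.get_obs(): the state, without advancing time (a new reading comes with each control period).
- robot.grab_frame(name): name is "side" or "top"; returns the picture (420x560x3 uint8, red, green, blue); there is no depth.
- robot.camera_info(name): a dict with "vfov" (degrees; the focal length in pixels is half the picture's height over the tangent of half this angle, whatever the lens; pixels are square), "cx", "cy" (the principal point, pixels), "view" (4x4, takes a point from world to camera coordinates). Camera axes: x right, y down, z forward; pixel columns grow to the right and rows downward; lengths in m; the calibration is good to about 2 mm. A picture is of the moment at which its call begins. camera_info takes no time and is no camera call.
- robot.finish_job(): hands the job in, once; it reports no verdict.
The state is a dict: "time_s": time; "joint_pos": joint angles; "qd": joint speeds; "joint_torque": joint torques, N m; "eef_pos": TCP position; "tcp_rot": TCP orientation; "wrist_force": force on the tool from outside, world axes, zero at the start; "ft_torque": the same for the moment, N m; "gripper_width": opening from 0.0 (shut) to 1.0 (fully open).
Only numpy, scipy, OpenCV 4.12 (cv2) and the standard library are available. Lean on these libraries where they do the work, as an engineer would, in place of code of your own. Each camera call takes 0.05 s, during which the arm holds its last target. There are 200 camera calls.

## Working session

There is one attempt and no reset: what is moved stays moved. The work goes in short steps, Python scripts to look and compute and a shell command to move; the robot and the scene stay as the last step left them, time stands still between calls to the robot, and variables do not carry over. Pictures are saved under pics/ and viewed, about 8 in all and at most 12, crops included, and the job is handed in when it is done.

```bash
ls; mkdir -p pics; python3 - <<'E'
from workcell import robot
import cv2
for n in("side","top"):
    f=robot.grab_frame(n); cv2.imwrite(f"pics/{n}0.png",f[...,::-1]); i=robot.camera_info(n); print(n,i)
o=robot.get_obs(); print(o)
E
```

```text
pics
side {'vfov': 51.0068573754706, 'cx': 281.66254253672037, 'cy': 209.82246377200786, 'view': array([[-0.99182351, -0.12533069,  0.02404881,  0.55177141],
       [-0.09125372,  0.56477036, -0.82018729,  0.11768687],
       [ 0.08921258, -0.81567558, -0.57158942,  1.18741572],
       [ 0.        ,  0.        ,  0.        ,  1.        ]])}
top {'vfov': 57.991653816883016, 'cx': 283.8177981371321, 'cy': 213.75636907679123, 'view': array([[ 0.01855574, -0.99957647,  0.02241814,  0.02199984],
       [-0.99111601, -0.02134291, -0.13127653,  0.55654339],
       [ 0.1316994 , -0.01978304, -0.99109228,  0.98333459],
       [ 0.        ,  0.        ,  0.        ,  1.        ]])}
{'time_s': 0.1, 'joint_pos': array([-1.26799516e+00,  2.87185560e-01,  1.57804512e+00,  2.98787633e-06,
        1.27860815e+00, -1.50015794e-01]), 'qd': array([ 0.00075691, -0.00281829, -0.00390266, -0.00043642,  0.00090484,
        0.00040486]), 'joint_torque': array([ 1.24854429e-03, -4.07293868e+01, -2.93698436e+01, -1.05855675e-04,
        3.45086271e-03, -7.13212870e-06]), 'eef_pos': array([ 0.29514876, -0.60638231,  0.2300053 ]), 'tcp_rot': array([-1.11992226e-03,  9.74478381e-01,  2.24478558e-01, -8.42863696e-05]), 'wrist_force': array([ 0.27261602, -0.35940977, -0.24419591]), 'ft_torque': array([ 0.00070902, -0.00223096,  0.02149214]), 'gripper_width': 0.9995119803937719}
```

View pics/side0.png

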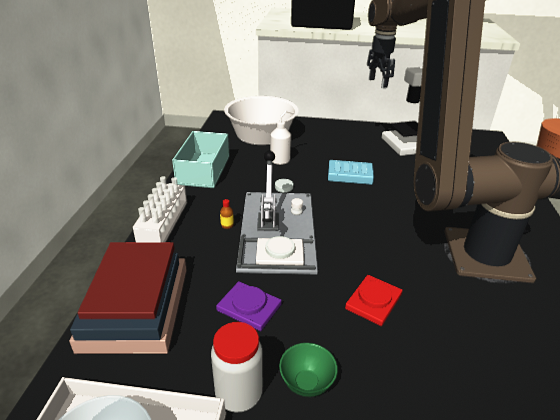

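View pics/top0.png

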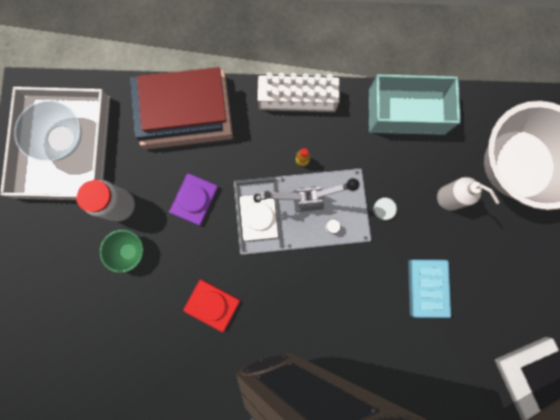

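The top view shows the grey board centred at about (303,211). The white tray with its lid is at (259,217), the clamp at (308,198) and the knob at (352,185). There are three tray candidates: white (259,217), purple (194,200) and red (212,306). The white one, in the rails on the board, fits. I'll confirm it in an enlarged crop.

```bash
cat > h.py <<'E'
import numpy as np,cv2
from workcell import robot
def cam(n):
    i=robot.camera_info(n); f=210/np.tan(np.radians(i["vfov"])/2); return f,i["cx"],i["cy"],np.array(i["view"])
def ray(n,u,v):
    f,cx,cy,V=cam(n); R=V[:3,:3]; return -R.T@V[:3,3], R.T@np.array([(u-cx)/f,(v-cy)/f,1])
def plane(n,u,v,z):
    o,d=ray(n,u,v); return o+d*(z-o[2])/d[2]
def tri(a,b):
    o1,d1=ray("top",*a); o2,d2=ray("side",*b)
    t=np.linalg.lstsq(np.c_[d1,-d2],o2-o1,rcond=None)[0]
    p,q=o1+d1*t[0],o2+d2*t[1]; return (p+q)/2,np.linalg.norm(p-q)
def proj(n,p):
    f,cx,cy,V=cam(n); c=V[:3,:3]@p+V[:3,3]; return c[:2]/c[2]*f+[cx,cy]
E
python3 - <<'E'
import cv2,numpy as np
a=cv2.imread("pics/top0.png")[160:262,225:405]; b=cv2.imread("pics/side0.png")[145:280,200:340]
a=cv2.resize(a,None,fx=4,fy=4,interpolation=cv2.INTER_CUBIC);b=cv2.resize(b,None,fx=4,fy=4,interpolation=cv2.INTER_CUBIC)
cv2.imwrite("pics/topc.png",a);cv2.imwrite("pics/sidec.png",b)
E
```

```text
(no output)
```

View pics/topc.png

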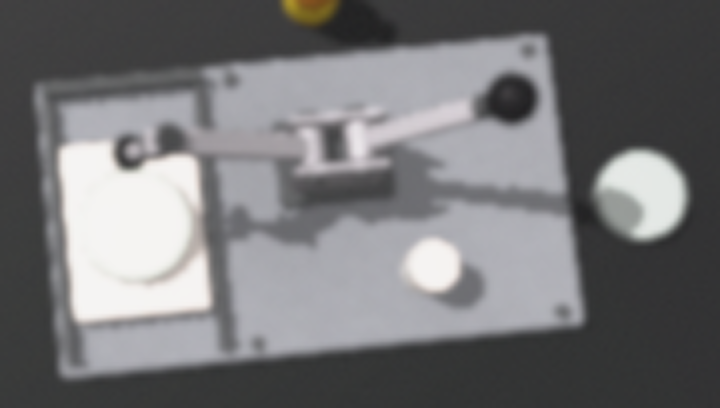

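View pics/sidec.png

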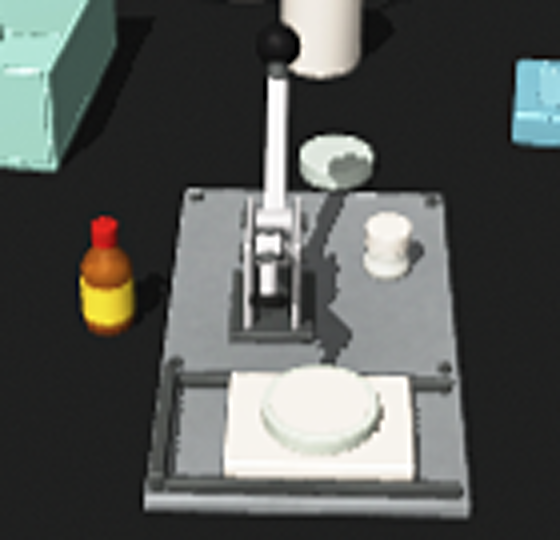

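The crops confirm it: the white tray with its lid sits in the dark rails, short of the end stop (at the left in the side view, the top in the top view). The knob is at crop (510,98) in the top view and (278,46) in the side view, and the pot stands at crop (432,265) in the top view. Next I'll measure the board pose.

```bash
cat >> h.py <<'E'
def board():
    B=np.array([[75,200],[75,-160],[-130,-160],[-130,200]])/1000
    T=[(36,88),(547,35),(584,323),(63,378)]; S=[(147,490),(185,188),(443,193),(470,490)]
    P=[]
    for n,L,ox,oy in(("top",T,225,160),("side",S,200,145)):
        P.append(np.array([plane(n,(u+.5)/4-.5+ox,(v+.5)/4-.5+oy,.012)[:2] for u,v in L]))
    return B,P
def fit(B,P):
    z=(B-B.mean(0))@[1,1j]; w=(P-P.mean(0))@[1,1j]; a=np.angle((w*z.conj()).sum())
    R=np.array([[np.cos(a),-np.sin(a)],[np.sin(a),np.cos(a)]]); t=P.mean(0)-R@B.mean(0); return a,R,t
E
python3 - <<'E'
from h import *
np.set_printoptions(precision=4,suppress=True)
B,P=board()
for Q in P+[(P[0]+P[1])/2]:
    a,R,t=fit(B,Q); print(np.degrees(a),t,((Q-B@R.T-t)*1000).round(1).tolist())
c=lambda n,u,v:((u+.5)/4-.5+(225 if n=="top" else 200),(v+.5)/4-.5+(160 if n=="top" else 145))
loc=lambda p:np.r_[(p[:2]-t)@R,p[2]]
k,e=tri(c("top",512,98),c("side",278,46)); print("knob",k,e,loc(k))
f=cv2.imread("pics/top0.png")
def blob(n,img,lo,hi,box):
    m=np.zeros(img.shape[:2],np.uint8);x0,y0,x1,y1=box;m[y0:y1,x0:x1]=cv2.inRange(img,lo,hi)[y0:y1,x0:x1]
    k,l,s,ce=cv2.connectedComponentsWithStats(m);i=1+s[1:,4].argmax();return s[i],ce[i]
lt,ls=c("top",135,226),c("side",321,400)
print("lid",loc(plane("top",*lt,.044)),loc(plane("side",*ls,.044)),tri(lt,ls))
for n,u,v in(("top",70,323),("top",208,309),("side",415,376),("side",412,468)): print("near edge",n,loc(plane(n,*c(n,u,v),.03)))
print("pot",loc(plane("top",*c("top",432,265),.038)),loc(plane("side",*c("side",388,222),.038)))
o=robot.get_obs(); print("tcp board",loc(o["eef_pos"]))
from scipy.spatial.transform import Rotation as Ro
q=o["tcp_rot"]; M=Ro.from_quat(q[[1,2,3,0]]).as_matrix(); print(M, "board x in tool",M[:2,:2].T@R[:,0], "board y",M[:2,:2].T@R[:,1])
for b in[(-150,140,60),(-75,140,22),(0,-137,110),(0,-137,68)]:
    b=np.array(b)/1e3; w=R@b[:2]+t; print(b,w,np.hypot(*w))
E
```

```text
7.194461530431486 [ 0.5988 -0.0334] [[-1.9, -0.6], [-0.5, -0.5], [0.8, 1.4], [1.5, -0.4]]
7.286676900810687 [ 0.6007 -0.0369] [[-0.0, -3.1], [-2.0, 5.4], [-0.9, 5.5], [2.9, -7.8]]
7.24008379748792 [ 0.5997 -0.0351] [[-0.9, -1.8], [-1.2, 2.5], [-0.0, 3.5], [2.2, -4.1]]
knob [ 0.6119 -0.1251  0.1743] 0.0004371390229116324 [ 0.0007 -0.0907  0.1743]
lid [-0.035   0.1417  0.044 ] [-0.0329  0.1426  0.044 ] (array([0.5483, 0.101 , 0.043 ]), np.float64(0.001932136832800282))
near edge top [-0.0937  0.1918  0.03  ]
near edge top [-0.0942  0.099   0.03  ]
near edge side [-0.0957  0.0986  0.03  ]
near edge side [-0.0901  0.1905  0.03  ]
pot [-0.0813 -0.0535  0.038 ] [-0.0823 -0.0742  0.038 ]
tcp board [-0.3741 -0.5283  0.23  ]
[[ 0.8992  0.4375 -0.0007]
 [ 0.4375 -0.8992  0.0021]
 [ 0.0003 -0.0022 -1.    ]] board x in tool [0.9472 0.3207] board y [ 0.3207 -0.9472]
[-0.15  0.14  0.06] [0.4333 0.0848] 0.4415048756937067
[-0.075  0.14   0.022] [0.5077 0.0943] 0.5163609801284029
[ 0.    -0.137  0.11 ] [ 0.617 -0.171] 0.6402594983609258
[ 0.    -0.137  0.068] [ 0.617 -0.171] 0.6402594983609258
```

```bash
cat > st.py <<'E'
from h import *
from scipy.spatial.transform import Rotation as Ro
import sys
a=np.radians(7.2);R=np.array([[np.cos(a),-np.sin(a)],[np.sin(a),np.cos(a)]]);t=np.array([.5992,-.0342])
o=robot.get_obs();p=o["eef_pos"];M=Ro.from_quat(o["tcp_rot"][[1,2,3,0]]).as_matrix()
b=np.r_[R.T@(p[:2]-t),p[2]]*1000
ang=np.degrees(np.arctan2(*(R.T@M[:2,0])[::-1]))
print("t",o["time_s"],"board mm",b.round(1),"toolx yaw",ang.round(2),"F",o["wrist_force"].round(1),"w",round(o["gripper_width"],2))
for g in sys.argv[1:]:
    g=np.array(eval(g),float)-b; T=np.eye(3); T[:2,:2]=R
    print("shift in tool mm",(M.T@T@g).round(1))
E
python3 -m crank '0 0 0 0.163; 0 0 0 0.163; 0 0 0 0' 1 40; python3 st.py "(-122,140,230)"
```

```text
time_s: 0.48
eef_pos: [0.2952, -0.6066, 0.2306]
tcp_rot: [-0.001, 0.998, 0.064, -0.0]
wrist_force: [-0.5, 0.3, 0.5]
gripper_width: 0.375
t 0.475 board mm [-373.4 -529.8  230.6] toolx yaw 0.17 F [-0.5  0.3  0.5] w 0.38
shift in tool mm [ 253.4 -669.1    1.4]
```

```bash
python3 -m crank '0.017 -0.045 0 0; 0.017 -0.045 0 0; 0.017 -0.045 0 0; 0.017 -0.045 0 0; 0.017 -0.045 0 0'; python3 -m crank '0.017 -0.045 0 0; 0.017 -0.045 0 0; 0.017 -0.045 0 0; 0.017 -0.045 0 0; 0.017 -0.045 0 0';python3 -m crank '0.017 -0.045 0 0; 0.017 -0.045 0 0; 0.017 -0.045 0 0; 0.017 -0.045 0 0; 0.016 -0.04 0 0'; python3 st.py "(-122,140,100)"
```

```text
time_s: 1.1
eef_pos: [0.3513, -0.3714, 0.2311]
tcp_rot: [-0.0, 0.998, 0.065, 0.0]
wrist_force: [0.1, 0.4, 0.2]
gripper_width: -0.004
time_s: 1.72
eef_pos: [0.4071, -0.1375, 0.2313]
tcp_rot: [0.0, 0.998, 0.065, 0.0]
wrist_force: [1.3, 0.7, -0.2]
gripper_width: -0.003
time_s: 2.35
eef_pos: [0.4625, 0.0915, 0.2313]
tcp_rot: [0.0, 0.998, 0.065, 0.0]
wrist_force: [0.8, -0.1, 0.6]
gripper_width: 0.002
t 2.35 board mm [-119.8  141.9  231.3] toolx yaw 0.29 F [ 0.8 -0.1  0.6] w 0.0
shift in tool mm [ -2.2   1.9 131.3]
```

```bash
python3 -m crank '-0.004 0.002 0.045 0; 0 0 0.045 0; 0 0 0.045 0; 0 0 0.04 0; 0 0 0 0'; python3 st.py "(-69,140,22)"; python3 - <<'E'
from h import *
ims=[]
for n,(x,y) in(("top",(225,150)),("side",(200,150))):
    f=robot.grab_frame(n)[y:y+130,x:x+125,::-1]; ims.append(cv2.resize(f,None,fx=3.2,fy=3.2,interpolation=cv2.INTER_CUBIC))
cv2.imwrite("pics/c1.png",np.hstack(ims))
E
```

```text
time_s: 2.98
eef_pos: [0.4556, 0.0874, 0.0532]
tcp_rot: [-0.0, 0.998, 0.064, -0.004]
wrist_force: [-0.5, 0.1, 0.3]
gripper_width: 0.001
t 2.975 board mm [-127.2  138.6   53.2] toolx yaw 0.19 F [-0.5  0.1  0.3] w 0.0
shift in tool mm [58.5 -1.1 30.7]
```

View pics/c1.png

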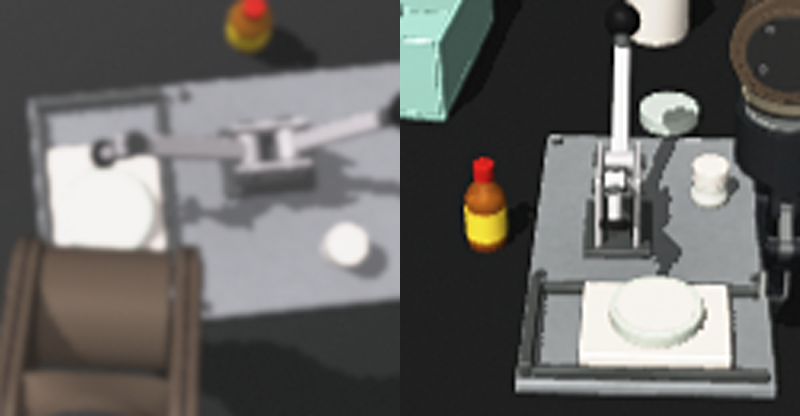

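The picture shows the closed fingers between the rails, behind the tray's near end, with nothing touching. I'll lower and then push.

```bash
python3 -m crank '0 -0.001 0.017 0; 0 0 0.016 0; 0.006 0 0 0; 0.006 0 0 0; 0 0 0 0'; python3 st.py "(-69,140,21)"; python3 -m crank '0.006 0 0 0; 0.006 0 0 0; 0.006 0 0 0; 0.006 0 0 0; 0 0 0 0'; python3 st.py "(-69,140,21)"
```

```text
time_s: 3.7
eef_pos: [0.4721, 0.0898, 0.0243]
tcp_rot: [0.0, 0.998, 0.063, 0.001]
wrist_force: [0.2, 0.9, -0.4]
gripper_width: 0.001
t 3.7 board mm [-110.6  139.    24.3] toolx yaw 0.07 F [ 0.2  0.9 -0.4] w 0.0
shift in tool mm [41.6 -1.   3.4]
time_s: 4.32
eef_pos: [0.4956, 0.0929, 0.0234]
tcp_rot: [0.0, 0.998, 0.063, 0.001]
wrist_force: [0.8, 0.7, -1.0]
gripper_width: 0.0
t 4.325 board mm [-86.9 139.1  23.4] toolx yaw 0.06 F [ 0.8  0.7 -1. ] w 0.0
shift in tool mm [17.9 -0.9  2.4]
```

```bash
python3 -m crank '0.004 0 0.001 0; 0.004 0 0.001 0; 0.004 0 0 0; 0.004 0 0 0'; python3 st.py "(-69,140,21)";  python3 - <<'E'
from h import *
ims=[]
for n,(x,y) in(("top",(225,150)),("side",(200,150))):
    f=robot.grab_frame(n)[y:y+130,x:x+125,::-1]; ims.append(cv2.resize(f,None,fx=3.2,fy=3.2,interpolation=cv2.INTER_CUBIC))
cv2.imwrite("pics/c2.png",np.hstack(ims))
E
```

```text
time_s: 4.82
eef_pos: [0.5107, 0.0949, 0.0211]
tcp_rot: [-0.0, 0.998, 0.063, 0.0]
wrist_force: [-2.0, -0.8, -1.0]
gripper_width: 0.003
t 4.825 board mm [-71.6 139.2  21.1] toolx yaw 0.06 F [-2.  -0.8 -1. ] w 0.0
shift in tool mm [ 2.6 -0.8  0.1]
```

View pics/c2.png

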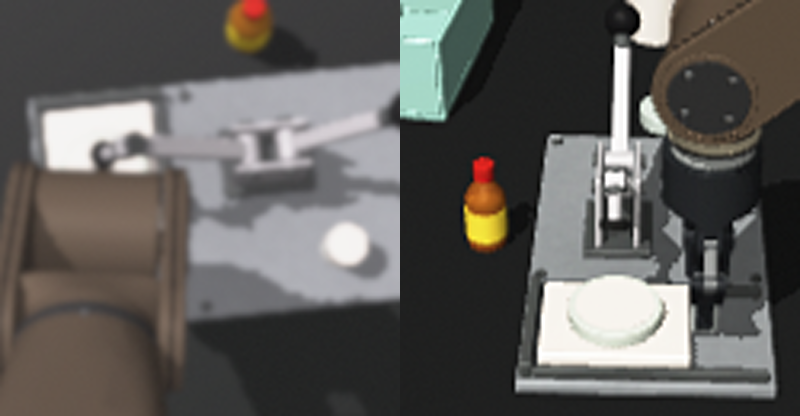

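The tray is nearly at the stop (side view left edge at 540, stop at about 535). The wrist is clear of the foot. I'll push gently until the force rises.

```bash
for i in 1 2; do python3 -m crank '0.0015 0 0 0; 0.0015 0 0 0' | grep wrist; python3 st.py; done; python3 -m crank '0.001 0 0 0; 0.001 0 0 0; 0 0 0 0' >/dev/null; python3 st.py
```

```text
wrist_force: [-2.5, -0.5, 1.4]
t 5.175 board mm [-69.3 139.2  21.4] toolx yaw 0.07 F [-2.5 -0.5  1.4] w -0.0
wrist_force: [-9.8, -1.5, 7.7]
t 5.425 board mm [-67.7 139.3  21.1] toolx yaw 0.09 F [-9.8 -1.5  7.7] w -0.0
t 5.8 board mm [-67.7 139.4  20.8] toolx yaw 0.11 F [-11.8  -3.2  10.5] w 0.0
```

The force rose to 12 N with motion stopped, so the tray is home. Now I'll retreat, rise and move above the knob.

```bash
python3 -m crank '-0.01 0 0 0; -0.02 0 0 0; -0.03 0 0 0; 0 0 -0.03 0; 0 0 -0.045 0'; python3 -m crank '0 0 -0.045 0; 0 0 -0.045 0; 0 0 -0.045 0; 0 0.04 -0.01 0; 0 0.045 0 0' ;python3 st.py "(0,-92,230)"; python3 - <<'E'
from h import *
import st
R,t=st.R,st.t
ims=[]
for n,(x,y) in(("top",(225,150)),("side",(200,150))):
    f=robot.grab_frame(n)[y:y+130,x:x+125,::-1]; ims.append(cv2.resize(f,None,fx=3.2,fy=3.2,interpolation=cv2.INTER_CUBIC))
cv2.imwrite("pics/c3.png",np.hstack(ims))
E
```

```text
time_s: 6.42
eef_pos: [0.4579, 0.0883, 0.096]
tcp_rot: [-0.0, 0.998, 0.063, -0.0]
wrist_force: [0.8, -0.2, 0.5]
gripper_width: -0.0
time_s: 7.05
eef_pos: [0.4712, 0.0033, 0.2438]
tcp_rot: [0.001, 0.998, 0.064, 0.004]
wrist_force: [-0.1, -0.7, -0.3]
gripper_width: -0.004
t 7.05 board mm [-122.2   53.2  243.8] toolx yaw 0.18 F [-0.1 -0.7 -0.3] w -0.0
shift in tool mm [121.7 145.5  15.1]
t 7.05 board mm [-122.2   53.2  243.8] toolx yaw 0.18 F [-0.1 -0.7 -0.3] w -0.0
```

View pics/c3.png

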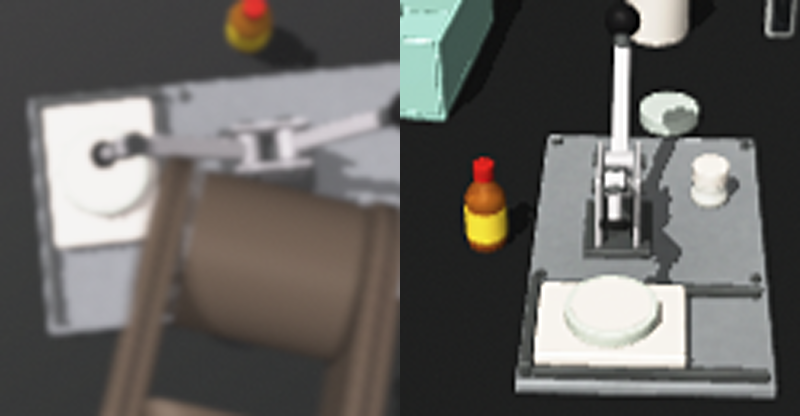

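The tray is now against the stop in both views (near edge at crop top (55,250)-(150,240)). I'll check the number and move above the knob.

```bash
python3 -m crank '0.03 0.036 0 0; 0.03 0.037 0 0; 0.03 0.036 0 0; 0.031 0.036 0 0; 0 0 0.015 0'; python3 st.py "(0,-92,190)"; python3 - <<'E'
from h import *
import st
R,t=st.R,st.t
loc=lambda n,u,v,z:((R.T@(plane(n,u,v,z)[:2]-t))*1000).round(1)
print(loc("side",211/3.2+200-.3,308/3.2+150-.3,.044),loc("top",108/3.2+224.7,167/3.2+149.7,.044),loc("top",55/3.2+224.7,250/3.2+149.7,.03),loc("top",150/3.2+224.7,240/3.2+149.7,.03))
E
```

```text
time_s: 7.78
eef_pos: [0.6106, -0.1263, 0.2268]
tcp_rot: [0.001, 0.998, 0.062, 0.002]
wrist_force: [0.5, 0.1, -0.2]
gripper_width: -0.002
t 7.775 board mm [ -0.3 -92.8 226.8] toolx yaw -0.05 F [ 0.5  0.1 -0.2] w -0.0
shift in tool mm [ 0.1 -0.8 36.8]
t 7.775 board mm [ -0.3 -92.8 226.8] toolx yaw -0.05 F [ 0.5  0.1 -0.2] w -0.0
[  3.7 147.9] [  3.5 136.7] [-59.8 188.2] [-59.8 108. ]
```

The tray measures home: lid x ≈ +3.6 mm and near edge −60 mm, against an expected +2 and −58 within calibration. Now I'll press the knob along its arc.

```bash
python3 -m crank '0 0 0.018 0; 0 0 0.012 0; 0 0 0.004 0; 0 0.004 0.004 0; 0 0 0 0'|grep wrist; python3 st.py "(0,-107.6,176.5)"; python3 -m crank '0 0.006 0.006 0; 0 0.005 0.006 0; 0 0.004 0.006 0; 0 0.004 0.006 0' |grep wrist; python3 st.py "(0,-127,144.7)"
```

```text
wrist_force: [-0.4, 0.3, -0.3]
t 8.4 board mm [ -2.6 -94.8 188.7] toolx yaw 0.05 F [-0.4  0.3 -0.3] w -0.0
shift in tool mm [ 2.6 12.8 12.2]
wrist_force: [-3.6, -4.0, 10.3]
t 8.9 board mm [  -2.  -117.2  167.2] toolx yaw 0.08 F [-3.6 -4.  10.3] w 0.0
shift in tool mm [ 2.   9.7 22.6]
```

```bash
python3 -m crank '0.001 0.003 0.007 0; 0.001 0.003 0.008 0; 0 0.002 0.008 0' |grep wrist; python3 st.py "(0,-127.1,144.7)" "(0,-133.1,126.9)"; python3 -m crank '0 0.002 0.008 0; 0 0.002 0.008 0' |grep wrist; python3 st.py "(0,-133.1,126.9)" "(0,-136.4,108.5)"
```

```text
wrist_force: [-0.9, -7.8, 10.7]
t 9.275 board mm [   1.3 -127.4  145.8] toolx yaw 0.08 F [-0.9 -7.8 10.7] w 0.0
shift in tool mm [-1.3 -0.3  1.1]
shift in tool mm [-1.5  5.5 18.9]
wrist_force: [1.2, -1.8, 5.0]
t 9.525 board mm [   1.3 -129.3  128.1] toolx yaw 0.02 F [ 1.2 -1.8  5. ] w -0.0
shift in tool mm [-1.3  3.8  1.2]
shift in tool mm [-1.4  6.9 19.6]
```

```bash
python3 -m crank '0 0.003 0.008 0; 0 0.002 0.008 0; 0 0.001 0.007 0; 0 0 0.007 0' |grep wrist; python3 st.py "(0,-136.4,83.5)"; python3 -m crank '0 0 0.006 0; 0 0 0.005 0; 0 0 0 0' |grep wrist; python3 st.py "(0,-136.4,83.5)"
```

```text
wrist_force: [1.1, 0.2, 0.4]
t 10.025 board mm [  -1.6 -130.8   93.5] toolx yaw 0.07 F [1.1 0.2 0.4] w -0.0
shift in tool mm [ 1.6  5.6 10. ]
wrist_force: [0.0, 0.5, -0.2]
t 10.4 board mm [  -0.6 -131.6   84.3] toolx yaw 0.07 F [ 0.   0.5 -0.2] w 0.0
shift in tool mm [0.6 4.8 0.8]
```

The force has dropped to zero past the dead point, so the lever has snapped over. I'll lift clear and look.

```bash
python3 -m crank '0 0 -0.03 0; 0 0 -0.04 0; 0 0 -0.045 0; 0 0 -0.045 0; 0 0.03 0 0'|grep eef; python3 -m crank '-0.03 0.05 0 0; -0.03 0.05 0 0; -0.03 0.05 0 0; -0.03 0.05 0 0; -0.03 0.05 0 0' >/dev/null;python3 -m crank '-0.02 0.05 0 0; -0.02 0.05 0 0; 0 0 0 0; 0 0 0 0; 0 0 0 0' >/dev/null; python3 st.py; python3 - <<'E'
from h import *
ims=[]
for n,(x,y) in(("top",(225,155)),("side",(200,145))):
    f=robot.grab_frame(n); cv2.imwrite(f"pics/{n}4.png",f[...,::-1]); f=f[y:y+135,x:x+(185 if n=="top" else 130),::-1]; ims.append(cv2.resize(f,None,fx=2.5,fy=2.5,interpolation=cv2.INTER_CUBIC))
cv2.imwrite("pics/c4.png",np.hstack(ims))
E
```

```text
eef_pos: [0.6213, -0.1946, 0.2512]
t 12.275 board mm [-189.3 -510.7  244.6] toolx yaw 0.15 F [ 0.7 -0.7  0.3] w -0.0
```

View pics/c4.png

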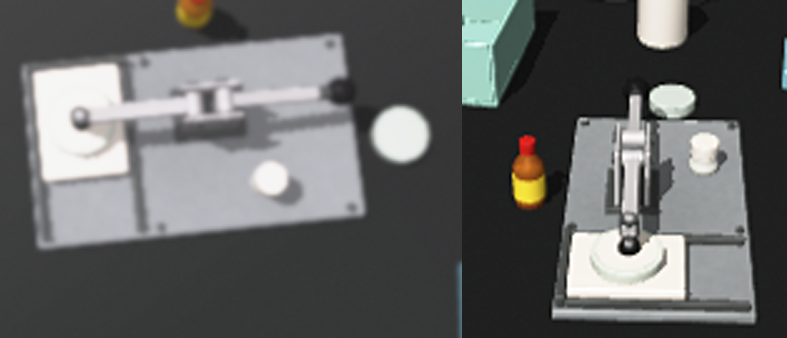

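The lever is down (knob at crop (343,90) and (637,88)), the foot is on the lid and the tray is at the stop. Next come the knob height and a before/after check of the bystanders.

```bash
python3 - <<'E'
from h import *
import st
R,t=st.R,st.t
k,e=tri((343/2.5+224.7,90/2.5+154.7),(174.5/2.5+199.7,88/2.5+144.7)); print("knob",(R.T@(k[:2]-t)*1000).round(1),(k[2]*1000).round(1),e)
for u,v in((43,181),(129,172)): print("near edge",(R.T@(plane("top",u/2.5+224.7,v/2.5+154.7,.03)[:2]-t)*1000).round(1))
for n in("top","side"):
    a,b=(cv2.imread(f"pics/{n}{i}.png") for i in(0,4))
    d=(cv2.absdiff(a,b).max(2)>40).astype(np.uint8)
    s=cv2.connectedComponentsWithStats(d)[2]; print(n,[r.tolist() for r in s[1:] if r[4]>12])
E
```

```text
t 12.375 board mm [-189.3 -510.8  244.8] toolx yaw 0.17 F [ 0.4  0.2 -0. ] w -0.0
knob [   0.8 -138.2] 68.3 0.000561952982446714
near edge [-57.9 188. ]
near edge [-57.9  95. ]
top [[320, 177, 46, 29, 487], [237, 180, 65, 38, 956], [281, 207, 14, 5, 54], [334, 207, 34, 7, 140], [374, 207, 12, 12, 107], [242, 213, 35, 28, 453], [282, 212, 28, 10, 164], [247, 237, 32, 5, 49], [556, 335, 4, 14, 38], [495, 337, 65, 83, 3707], [255, 371, 10, 4, 17], [240, 383, 19, 15, 129], [388, 382, 27, 30, 333], [383, 385, 9, 13, 49], [467, 389, 54, 31, 975], [214, 398, 36, 22, 366], [366, 404, 42, 16, 285], [353, 407, 22, 13, 100], [224, 415, 9, 5, 24]]
side [[320, 0, 30, 21, 372], [352, 0, 76, 89, 3047], [432, 0, 22, 44, 314], [473, 0, 28, 72, 528], [462, 15, 1, 13, 13], [318, 25, 25, 60, 837], [463, 30, 1, 13, 13], [464, 45, 2, 13, 19], [464, 64, 2, 9, 15], [465, 74, 2, 14, 15], [469, 77, 13, 80, 556], [415, 87, 6, 39, 144], [467, 91, 2, 28, 28], [441, 95, 11, 77, 427], [421, 127, 4, 29, 77], [382, 131, 37, 30, 332], [266, 150, 9, 47, 232], [483, 156, 14, 6, 51], [427, 158, 47, 67, 566], [427, 162, 7, 8, 13], [508, 163, 8, 6, 13], [436, 177, 1, 17, 17], [437, 177, 16, 25, 254], [484, 176, 7, 19, 71], [548, 176, 8, 16, 25], [557, 176, 3, 12, 15], [273, 183, 19, 27, 183], [453, 193, 3, 6, 13], [501, 198, 20, 9, 31], [472, 201, 12, 13, 92], [259, 202, 46, 63, 874], [484, 204, 19, 11, 83], [241, 238, 17, 27, 366], [450, 238, 16, 16, 155], [272, 244, 10, 14, 40]]
```

```bash
python3 -c "
from workcell import robot
print(robot.finish_job())"
```

```text
the job is handed in; nothing more can be done
None
```

I pushed the white tray along its guide to the end stop, then pressed the lever down by its knob until it locked. I moved the arm clear and handed the job in at about 12.4 s of the 48 s allowed.

**Tray:** the pushing force rose to about 12 N with motion stopped. The near edge measured board x = −57.9 mm, against −58 mm expected.

**Clamp:** the knob centre measured board (1, −138, 68) mm, against about (0, −136, 68) expected when locked. The force on the finger dropped to zero past the dead point, and the last picture shows the foot on the lid. I did not measure the foot's hold-down force.

**Other things on the bench:** comparing before and after pictures, I put the changes down to the tray, the clamp, their shadows and the robot itself. The comparison cannot vouch for the white object at the lower right, because the robot covered it in the first picture. I never lowered the arm near it.

**Disagreements:**
- The two cameras differed by up to about 8 mm on the board corners.
- They also differed by about 20 mm on the pot, which came from hand-picked pixels.
- I used mostly the top camera's board pose, and the tray and knob checks above agree with it.

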